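Turn round the tool row for the technician opposite

TASK

The next technician works from the far side of the bench, so move the four hand tools from the full tray into the empty one in reverse order: the tool that lies nearest to the robot goes into the lane farthest from it, the second nearest into the second farthest, and so on. Lay each tool flat along its own lane, in the middle of the lane between the black dividers and about midway along it (either end may point left). Leave the bottle and the pale metal cylinder part between the trays where they are.

Things in the scene. Friction and masses are not known exactly. Their poses are not given: they have to be found in the camera images.
- tray_full: the dark steel tool tray that is full at the start, 224 (x) x 136 (y) mm, fixed. Origin: underside centre; x along the row, away from the robot; y left, along the lanes. 4 lanes centred at x = -78, -26, 26, 78 mm, floor 24 mm above bench. Black dividers, 6 mm thick, tops 36 mm above bench, at x = -104, -52, 0, 52, 104, only at the lane ends (|y| 49 to 67 mm); middle open for the fingers.
- tray_empty: the dark steel tool tray that is empty at the start, 224 (x) x 136 (y) mm, fixed. Origin: underside centre; x along the row, away from the robot; y left, along the lanes. 4 lanes centred at x = -78, -26, 26, 78 mm, floor 24 mm above bench. Black dividers, 6 mm thick, tops 36 mm above bench, at x = -104, -52, 0, 52, 104, only at the lane ends (|y| 49 to 67 mm); middle open for the fingers.
- wrench: small torque wrench with a red handle and a steel open jaw, 21x147x19 mm, 110 g. Lies along a lane of the full tray. Origin: middle of length and width, at the underside; y runs along the tool. Red handle 18 mm wide, 19 mm high, y from +10 to +74 mm; thin shank and jaw towards -y, 7 mm clear of the floor. Grip at y = +30 mm (centre of mass). Tools lie 52 mm apart: open only about 45 mm.
- driver: precision screwdriver with a yellow and black handle, 16x156x15 mm, 28 g. Lies along a lane of the full tray. Origin: middle of length and width, at the underside; y runs along the tool. Handle 16 mm wide, 14 mm high, y from -16 to +78 mm; thin blade towards -y. Grip at about y = +30 mm. Tools lie 52 mm apart: open only about 45 mm.
- marker: thick marker pen, white with a blue cap, 17x135x16 mm, 15 g. Lies along a lane of the full tray. Origin: middle of length and width, at the underside; y runs along the tool. Grip at its middle (y = 0), 16 mm wide and 16 mm high. Tools lie 52 mm apart: open only about 45 mm.
- probe: black test probe of a multimeter, its lead taken off, 12x131x12 mm, 20 g. Lies along a lane of the full tray. Origin: middle of length and width, at the underside; y runs along the tool. Black plastic grip 12 mm wide and high, y from -44 to +66 mm; thin metal tip towards -y. Grip at about y = +10 mm. Tools lie 52 mm apart: open only about 45 mm.
- pad_wrench: fixed light grey pad, 40x88x2 mm, lining the lane of the full tray in which the torque wrench started; it stays there and so marks that tool's starting lane. Origin: centre of its underside, 22 mm above the bench.
- pad_driver: fixed light grey pad, 40x88x2 mm, lining the lane of the full tray in which the screwdriver started; it stays there and so marks that tool's starting lane. Origin: centre of its underside, 22 mm above the bench.
- pad_marker: fixed light grey pad, 40x88x2 mm, lining the lane of the full tray in which the marker pen started; it stays there and so marks that tool's starting lane. Origin: centre of its underside, 22 mm above the bench.
- pad_probe: fixed light grey pad, 40x88x2 mm, lining the lane of the full tray in which the test probe started; it stays there and so marks that tool's starting lane. Origin: centre of its underside, 22 mm above the bench.
- flux_bottle: bystander: brown dropper bottle with a black cap, 35 mm across, 95 mm high, standing between the trays. Origin: centre of its underside.
- attenuator: bystander: short pale metal cylinder-like part, 22x65x19 mm, lying between the trays. Origin: centre of its underside. (A tall instrument on the right, x > 0.6 m, y < -0.17 m, 0.35 m high, is in the way of a wide swing from the right.)

How it is judged:
By the outcome, as a careful person would: the job done as asked, in the order asked, and still so for the second after the job is handed in, with the robot touching nothing.
It also fails if it takes over 96 s, if anything falls off the work surface, if the arm or the gripper's body presses on something with over 40 N, if the wrist force passes 120 N, or if a joint passes its speed limit or range.

ROBOT

A 6-joint arm with a two-finger parallel gripper is mounted at the origin on a cart in front of the work surface, level with it; the furniture and walls round the work are solid. World frame = base frame: x ahead of the robot, y to its left, z up, the work surface at z = 0. Lengths are in mm, angles in degrees, forces in N, time in s.
With the tool pointing down it reaches from about 300 to 1000 mm from the base axis. Payload 5.1 kg.
Tool frame: the origin (TCP) lies at the very end of the fingers, on their centre line; the grasp point (between the pads) lies 19 mm behind it; z points along the fingers, y is the line along which they close (so a half turn about z gives the same grasp; the last joint's range is limited). The gripper opens to 95 mm and grips with 3 to 60 N. Pads are 20 mm wide; open, the fingers measure 119 mm over their backs; the gripper's body (75 mm by 180 mm) begins 59 mm behind the grasp point.
Start: joints at [-4.733, 7.093, 94.555, -0, 78.352, -4.733], TCP at [649.988, -0.028, 214.656] pointing down, gripper open.
Joint ranges: [-149.61, 149.61], [-58.7, 133.49], [1.44, 155.28], [-77.14, 257.14], [18.33, 153.61], [-166.67, 166.67]. Speed limits (degrees/s): [147.25, 147.25, 180, 180, 180, 180].

INTERFACE

Orientations are given as a 3x3 rotation matrix whose columns are the frame's x, y, z axes.
In Python, from bench import * gives the robot as it stands.
- The arm moves only by the tool run_rows, called after "Call:" in YAML: its name, and indented under it one key for each argument. Schema: {"type":"object","properties":{"offsets":{"type":"array","items":{"type":"array","items":{"type":"number"},"minItems":4,"maxItems":4},"minItems":1,"maxItems":20},"jaw":{"type":"number"},"grip_n":{"type":"number"},"only":{"type":"string"},"quiet":{"type":"boolean"},"lines":{"type":"string"}},"required":["offsets"],"additionalProperties":false}. offsets is a list of rows, 1 to 20 of them, each of 4 numbers: dx, dy, dz in mm, then a turn about the tool's z in degrees; each row is the pose to reach, as a shift and turn from the pose commanded when the call began, along the tool's axes at that moment; what a row does not reach only later rows make up. A row lasts 1/8 s, in which the tool goes at most 62.5 mm and 10.7 degrees, less where a joint would pass 70% of its speed; a pose out of reach is approached as far as the arm can. jaw is the finger opening in mm, set as the call begins (left out keeps the last). The fingers move at their own pace and stop on an object; grip_n is the grip in N (left out, the last holds). Time passes only in rows, so rows that do not move let the fingers close. The tool returns the time, the measured TCP pose, the force, the opening and the grip force at its end. only (a regular expression) keeps the lines of the reply that match it, lines (a string "A,B") keeps lines A to B, and quiet returns only ok. Input that does not fit is refused with a message, and nothing moves.
- sense(): the state, without advancing time (a new reading comes with each control period).
- camera(name): name is "scene" or "side" or "wrist"; returns the picture (480x640x3 uint8, blue, green, red); there is no depth.
- camera_model(name): a dict with "intrinsics" (3x3 intrinsics, pixels), "origin" and "orientation" of the camera in the world. Camera axes: x right, y up, looking along -z (the intrinsics and any distortion apply to the point x, -y, -z); pixel columns grow to the right and rows downward; lengths in mm; the calibration is good to about 2 mm. A picture is of the moment at which its call begins: read the wrist's pose just before it. camera_model takes no time and is no camera call; for the wrist camera it gives the pose at the moment of the call.
- sign_off(): hands the job in; it is judged then, once.
The state is a dict: "clock": time; "joint_positions": joint angles; "joint_vel": joint speeds; "joint_torque": joint torques, N m; "eef_pos": TCP position; "tool_rot": TCP orientation; "wrist_force": force on the tool from outside, world axes, zero at the start; "moment": the same for the moment, N m; "width": finger opening in mm; "finger_force": force on a finger pad.
Only numpy, scipy, OpenCV 4.12 (cv2) and the standard library are available. Lean on these libraries where they do the work, as an engineer would, in place of code of your own. Each camera call takes 0.05 s, during which the arm holds its last target. There are 200 camera calls.

## Working session

There is one attempt and no reset: what is moved stays moved. The work goes in short steps, Python scripts to look and compute and a tool call to move; the robot and the scene stay as the last step left them, time stands still between calls to the robot, and variables do not carry over. Pictures are saved under pics/ and viewed, at most 14 in all, crops included, and the job is handed in when it is done.

```bash
mkdir -p pics; ls
```

Run:
```python
from bench import *
import cv2
for n in("scene","side","wrist"):
    cv2.imwrite(f"pics/{n}0.png",camera(n)); m=camera_model(n); print(n,m)
s=sense();print(s['clock'],s['eef_pos'],s['tool_rot'],s['width'])
```

```text
pics
scene {'intrinsics': array([[534.93337003,   0.        , 310.99492951],
       [  0.        , 534.93337003, 247.35532239],
       [  0.        ,   0.        ,   1.        ]]), 'origin': array([  54.89281776, -117.16572851,  686.60383449]), 'orientation': array([[ 0.44913849,  0.67244033, -0.58830147],
       [-0.8933593 ,  0.32800263, -0.3071212 ],
       [-0.01355626,  0.66350454,  0.74804943]])}
side {'intrinsics': array([[552.37075598,   0.        , 317.82803763],
       [  0.        , 552.37075598, 231.92263629],
       [  0.        ,   0.        ,   1.        ]]), 'origin': array([ 275.14779492, -524.30101736,  535.90452422]), 'orientation': array([[ 0.92887369,  0.22381147, -0.29513063],
       [-0.37003772,  0.52565786, -0.76599993],
       [-0.01630184,  0.82072665,  0.57108845]])}
wrist {'intrinsics': array([[367.93664117,   0.        , 320.22078421],
       [  0.        , 367.93664117, 237.68307221],
       [  0.        ,   0.        ,   1.        ]]), 'origin': array([649.75276683,  82.92745623, 383.1968597 ]), 'orientation': array([[ 9.99997567e-01,  2.60831946e-04,  2.19030211e-03],
       [-8.91596562e-04,  9.56046462e-01,  2.93213858e-01],
       [-2.01755105e-03, -2.93215098e-01,  9.56044369e-01]])}
0.15 [6.49496007e+02 7.46964758e-03 2.13652216e+02] [[-1.67499589e-05  9.99998600e-01 -1.67324313e-03]
 [ 9.99999995e-01  1.69078601e-05  9.43542151e-05]
 [ 9.43823740e-05 -1.67324155e-03 -9.99998596e-01]] 95.20665555600297
```

View pics/scene0.png

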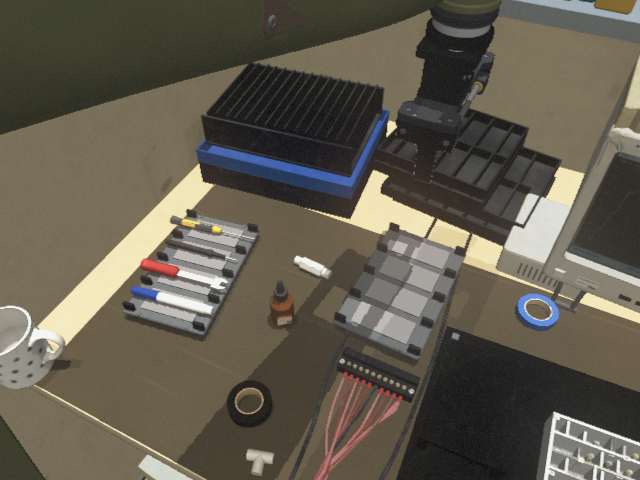

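View pics/side0.png

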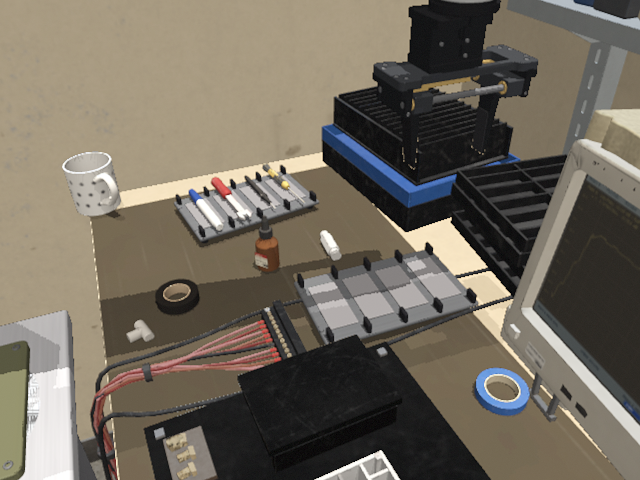

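View pics/wrist0.png

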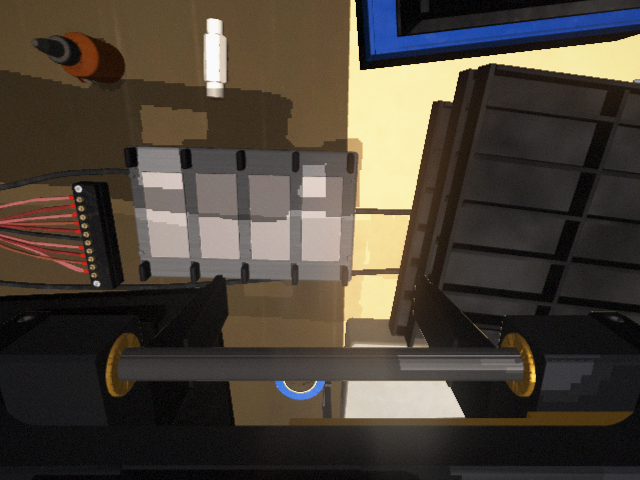

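The scene view shows the full tray at about px (190,270), with its tools from near to far being marker, wrench, probe and driver. The wrist view shows the empty tray at px (130–355, 150–280), nearly aligned with the tool axes, and the bottle at (80,55). The side view agrees. Next I'll get rough positions by intersecting the two views.

Create h.py:
```python
from bench import *
import numpy as np, cv2
def ray(m,p):
    K=m["intrinsics"];d=np.linalg.inv(K)@[p[0],p[1],1.];d=m["orientation"]@(d*[1,-1,-1])
    return np.array(m["origin"],float),d/np.linalg.norm(d)
def onz(m,p,z):
    o,d=ray(m,p);return o+d*(z-o[2])/d[2]
def tri(*mp):
    A=np.zeros((3,3));b=np.zeros(3);R=[ray(m,p) for m,p in mp]
    for o,d in R:
        P=np.eye(3)-np.outer(d,d);A+=P;b+=P@o
    x=np.linalg.solve(A,b)
    return x,max(np.linalg.norm(np.cross(x-o,d)) for o,d in R)
```

Run:
```python
from h import *
S,D=camera_model("scene"),camera_model("side")
np.set_printoptions(precision=1,suppress=True)
for n,a,b in(("tray nearR",(205,328),(204,236)),("farR",(251,230),(312,197)),("farL",(187,213),(265,172)),("nearL",(129,309),(180,206)),
  ("bottle top",(280,287),(265,228)),("att",(313,267),(330,244)),("E nearR",(415,347),(332,340)),("E nearL",(343,309),(300,284)),("E farR",(460,252),(471,297)),("E farL",(395,231),(430,248))):
    print(n,*tri((S,a),(D,b)))
W=camera_model("wrist")
for p in((130,157),(352,162),(347,274),(145,270)):print(onz(W,p,36))
```

```text
tray nearR [366.3 223.2  24.5] 0.22287399549783954
farR [568.5 265.7  24.1] 1.7219583402887837
farL [520.2 361.   49. ] 11.037541883619431
nearL [349.4 355.4  10. ] 0.8759655381877813
bottle top [448.1 140.1  72.1] 1.8917499594618319
att [550.1 138.1  11.9] 1.185739437313551
E nearR [471.1 -62.8  21. ] 2.420263636814646
E nearL [473.5  51.4  30. ] 7.88244101542786
E farR [673.3 -68.6  25.8] 0.9329531684376136
E farL [673.1  43.4  29.4] 4.782749600093898
[472.9  54.6  36. ]
[678.5  49.9  36. ]
[676.2 -62.2  36. ]
[471.  -57.8  36. ]
```

Call:
run_rows:
  offsets:
    - [0,-60,0,0]
    - [0,-120,0,0]
    - [0,-120,0,0]
    - [0,-120,0,0]
  jaw: 45

```text
clock: 0.65
eef_pos: [530.5, -0.1, 215.2]
tool_rot: [[0.0, 1.0, 0.002], [1.0, -0.0, -0.0], [-0.0, 0.002, -1.0]]
wrist_force: [-0.1, 0.8, -0.3]
width: 60.9
finger_force: 0.0
```

Run:
```python
from h import *
import pickle
W0=camera_model("wrist");cv2.imwrite("pics/w1.png",camera("wrist"));pickle.dump(W0,open("w1.pkl","wb"))
```

Call:
run_rows:
  offsets:
    - [60,-15,0,0]
    - [120,-30,0,0]
    - [180,-50,0,0]
    - [230,-75,0,0]
    - [230,-75,0,0]
    - [230,-75,0,0]

```text
clock: 1.45
eef_pos: [456.1, 230.2, 215.0]
tool_rot: [[-0.001, 1.0, 0.001], [1.0, 0.001, -0.0], [-0.0, 0.001, -1.0]]
wrist_force: [-0.8, 0.2, 0.4]
width: 44.8
finger_force: 0.0
```

Run:
```python
from h import *
import pickle
W0=camera_model("wrist");cv2.imwrite("pics/w2.png",camera("wrist"));pickle.dump(W0,open("w2.pkl","wb"))
```

Call:
run_rows:
  offsets:
    - [35,30,0,0]
    - [70,60,0,0]
    - [70,60,0,0]
    - [70,60,0,0]

```text
clock: 2.0
eef_pos: [515.5, 298.5, 214.2]
tool_rot: [[0.002, 1.0, -0.001], [1.0, -0.002, -0.001], [-0.001, -0.001, -1.0]]
wrist_force: [-0.2, -0.8, 0.2]
width: 44.8
finger_force: 0.0
```

Run:
```python
from h import *
import pickle
W0=camera_model("wrist");cv2.imwrite("pics/w3.png",camera("wrist"));pickle.dump(W0,open("w3.pkl","wb"))
a=cv2.imread("pics/w1.png")[100:340,100:600];b=cv2.imread("pics/w2.png")[60:300,100:600]
cv2.imwrite("pics/m1.png",np.vstack([a,b]))
```

```text
(no output)
```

View pics/m1.png

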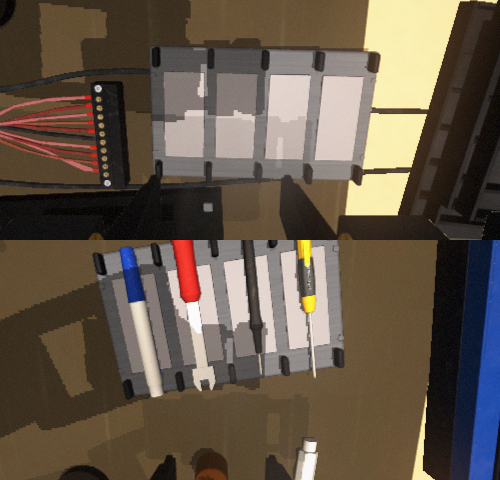

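View pics/w3.png

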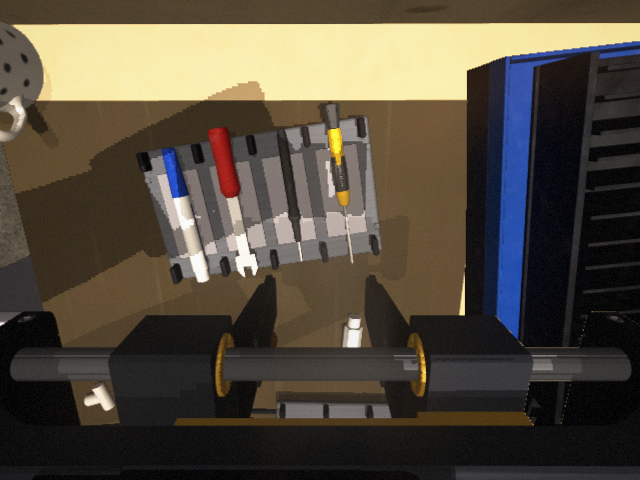

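The tools lie with their tips toward −y and the tray is yawed about +9°. In w3 the marker is near (185,215), the wrench (230,200), the probe (290,190) and the driver (340,180), and all are clear of the fingers. Next come masks and triangulation.

Create meas.py:
```python
from h import *
import pickle,sys
np.set_printoptions(precision=1,suppress=True)
M={n:pickle.load(open(n+".pkl","rb")) for n in("w1","w2","w3")}
I={n:cv2.imread(f"pics/{n}.png") for n in("w1","w2","w3")}
def blobs(mask,lo,hi):
    n,_,st,c=cv2.connectedComponentsWithStats(mask.astype(np.uint8))
    return [(c[i],st[i,4]) for i in range(1,n) if lo<st[i,4]<hi]
def tools(im,poly):
    pm=cv2.fillConvexPoly(np.zeros(im.shape[:2],np.uint8),np.array(poly),1)>0
    h,s,v=[x.astype(int) for x in cv2.split(cv2.cvtColor(im,cv2.COLOR_BGR2HSV))]
    out={}
    for n,m in dict(red=((h<8)|(h>172))&(s>150)&(v>70),blue=(h>105)&(h<130)&(s>130)&(v>60),yellow=(h>18)&(h<32)&(s>150)&(v>90)).items():
        m=(m&pm).astype(np.uint8);pts=cv2.findNonZero(m)
        if pts is None: continue
        c=pts.reshape(-1,2).mean(0); out[n]=c,len(pts),cv2.minAreaRect(pts)
    dark=(v<45)&pm
    out['dark']=blobs(dark,15,3000)
    return out
```

Run:
```python
from meas import *
for n,poly in(("w2",[(180,0),(470,0),(470,200),(200,240)]),("w3",[(120,140),(330,95),(385,100),(400,265),(160,300)])):
    t=tools(I[n],poly)
    for k in("red","blue","yellow"): print(n,k,t[k])
    print([(np.round(c,1).tolist(),int(a)) for c,a in t['dark']])
v=I["w1"].max(2);m=np.zeros_like(v,bool);m[140:290,240:490]=1
print([(np.round(c,1).tolist(),int(a)) for c,a in blobs((v<45)&m,15,3000)])
a=cv2.imread("pics/wrist0.png").max(2);m[:]=0;m[140:290,115:365]=1
print([(np.round(c,1).tolist(),int(a)) for c,a in blobs((a<45)&m,15,3000)])
```

```text
w2 red (array([284.9,  81. ]), 1540, ((285.2432861328125, 81.95945739746094), (79.89791107177734, 21.53626823425293), 80.53767395019531))
w2 blue (array([231.2,  95. ]), 824, ((230.37705993652344, 93.89584350585938), (55.75578689575195, 16.515844345092773), 76.29303741455078))
w2 yellow (array([405.2,  80.8]), 674, ((406.0076904296875, 88.58755493164062), (87.01487731933594, 14.033711433410645), 84.95755004882812))
[([393.4, 37.2], 17), ([430.2, 45.8], 171), ([371.5, 55.1], 163), ([345.5, 85.1], 138), ([313.1, 64.5], 110), ([256.1, 74.8], 134), ([199.6, 83.7], 163), ([351.4, 145.6], 25), ([436.1, 176.9], 81), ([382.4, 184.4], 39), ([279.5, 201.2], 133), ([227.8, 209.0], 173)]
w3 red (array([223.7, 161.1]), 1299, ((223.44967651367188, 161.90301513671875), (71.10985565185547, 20.393770217895508), 77.82854461669922))
w3 blue (array([173.7, 172.9]), 705, ((174.058837890625, 171.73529052734375), (50.447410583496094, 15.764815330505371), 75.96376037597656))
w3 yellow (array([337.6, 158.9]), 560, ((338.81744384765625, 166.74473571777344), (77.49361419677734, 13.422391891479492), 81.72411346435547))
[([358.3, 126.9], 39), ([250.8, 144.5], 165), ([286.5, 166.0], 375), ([197.0, 153.0], 203), ([143.6, 161.1], 223), ([372.5, 241.4], 30), ([274.4, 256.1], 55), ([225.7, 264.2], 73), ([176.5, 272.8], 133), ([268.3, 280.8], 98)]
[([255.5, 156.6], 154), ([310.5, 158.1], 115), ([364.6, 159.3], 127), ([416.7, 159.0], 42), ([244.3, 170.8], 54), ([265.8, 282.3], 490), ([306.4, 271.5], 47)]
[([130.3, 156.6], 249), ([185.6, 158.1], 210), ([240.6, 159.8], 176), ([295.0, 161.3], 130), ([121.3, 170.9], 77), ([167.3, 278.2], 1126), ([144.4, 270.6], 183), ([244.8, 272.8], 99)]
```

Add to meas.py:
```python
def fit(P,Q):
    P,Q=np.array(P,float),np.array(Q,float)[:,:2];p,q=P.mean(0),Q.mean(0);H=(P-p).T@(Q-q);a=np.arctan2(H[0,1]-H[1,0],H[0,0]+H[1,1])
    R=np.array([[np.cos(a),-np.sin(a)],[np.sin(a),np.cos(a)]]);t=q-R@p
    return np.degrees(a),t,np.linalg.norm(P@R.T+t-Q,axis=1)
```

Run:
```python
from meas import *
w0={'intrinsics':M["w1"]["intrinsics"],'origin':np.array([649.75276683,82.92745623,383.1968597]),'orientation':np.array([[9.99997567e-01,2.60831946e-04,2.19030211e-03],[-8.91596562e-04,9.56046462e-01,2.93213858e-01],[-2.01755105e-03,-2.93215098e-01,9.56044369e-01]])}
a,b=M["w2"],M["w3"]
mod=[];Q=[]
for i,s,p,q in((0,1,(199.6,83.7),(143.6,161.1)),(1,1,(256.1,74.8),(197,153)),(2,1,(313.1,64.5),(250.8,144.5)),(0,-1,(227.8,209),(176.5,272.8)),(1,-1,(279.5,201.2),(225.7,264.2)),(4,-1,(436.1,176.9),(372.5,241.4)),(4,1,(430.2,45.8),(361,126.5))):
    x,e=tri((a,p),(b,q));print(i,s,x,round(e,2));mod.append((-104+52*i,58*s));Q.append(x)
r=fit(mod,Q);print(r)
for n,p,q in(("red",(285.2,82),(223.4,161.9)),("blue",(230.4,93.9),(174.1,171.7)),("yellow",(406,88.6),(338.8,166.7)),("probe tip joint?",(362,110.),(295,186.))):
    x,e=tri((a,p),(b,q));t=np.radians(r[0]);R=np.array([[np.cos(t),np.sin(t)],[-np.sin(t),np.cos(t)]]);print(n,x,e,"tray",R@(x[:2]-r[1]))
mod=[];Q=[]
for i,s,p,q in((0,1,(130.3,156.6),(255.5,156.6)),(1,1,(185.6,158.1),(310.5,158.1)),(2,1,(240.6,159.8),(364.6,159.3)),(3,1,(295,161.3),(416.7,159.5)),(0,-1,(144.4,270.6),(259,270)),(4,-1,(347,274),(458,272))):
    x,e=tri((w0,p),(M["w1"],q));print(i,s,x,round(e,2));mod.append((-104+52*i,58*s));Q.append(x)
print(fit(mod,Q))
```

```text
0 1 [347.4 348.6  27.9] 0.33
1 1 [398.5 356.   26.7] 0.18
2 1 [449.9 364.   27.8] 0.2
0 -1 [363.5 232.6  24.2] 0.09
1 -1 [414.5 239.3  17.5] 0.41
4 -1 [570.2 264.2  18. ] 0.94
4 1 [553.4 379.8  23.4] 0.08
(np.float64(8.49330827122927), array([458.4, 306.1]), array([0.7, 0.2, 0.5, 1. , 2. , 0.4, 1.2]))
red [425.5 348.8  37.3] 0.03170899976052201 tray [-26.3  47.1]
blue [375.7 339.3  30.6] 0.4334506038091072 tray [-76.9  45.1]
yellow [532.5 343.7  32.5] 0.20417633528036247 tray [78.9 26.2]
probe tip joint? [492.2 326.1  40.8] 0.9066283182619368 tray [36.4 14.8]
0 1 [469.1  54.2  27.8] 0.16
1 1 [521.3  52.7  27.7] 0.17
2 1 [573.1  51.2  26.1] 0.05
3 1 [624.5  49.8  20.1] 0.66
0 -1 [467.  -61.1  29.5] 0.0
4 -1 [677.3 -67.8  21. ] 0.61
(np.float64(-1.2987590408172303), array([572.3,  -6.6]), array([0.6, 0.3, 0.6, 1.2, 1.1, 2.5]))
```

Run:
```python
from meas import *
t=np.radians(8.5);R=np.array([[np.cos(t),np.sin(t)],[-np.sin(t),np.cos(t)]]);c=np.array([458.4,306.1])
for n,p,q,z in(("marker",(168,149),(203,281),32),("wrench",(217,128),(247,275),34),("probe",(283,128),(301,260),30),("driver",(332,103),(352,262),31)):
    A,B=[R@(onz(M["w3"],u,z)[:2]-c) for u in(p,q)];d=A-B
    print(n,A,B,"mid",(A+B)/2,"len",np.hypot(*d),"yaw rel tray",np.degrees(np.arctan2(-d[0],d[1])))
cv2.imwrite("pics/z3.png",cv2.resize(I["w3"][90:300,120:400],None,fx=2.85,fy=2.85,interpolation=cv2.INTER_CUBIC))
```

```text
marker [-76.  66.] [-76.3 -68.9] mid [-76.1  -1.4] len 134.98022739354764 yaw rel tray -0.09033646679755519
wrench [-26.   77.4] [-29.1 -68.4] mid [-27.6   4.5] len 145.8681603219235 yaw rel tray -1.2219588144519793
probe [33.1 68.4] [ 28. -62.] mid [30.5  3.2] len 130.4797347073579 yaw rel tray -2.2346860870095897
driver [80.7 83. ] [ 79.3 -71.6] mid [80.   5.7] len 154.60720740855783 yaw rel tray -0.5085351591274012
```

View pics/z3.png

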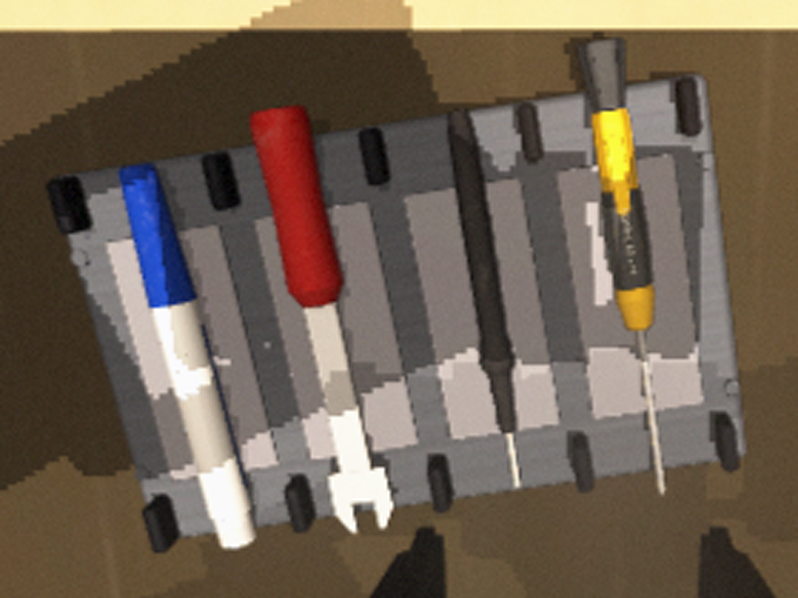

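Opening set at call start, already ~45.

All four lengths match the sizes given and the fits hold to about 1 mm. I'll take the marker first.

Create go.py:
```python
import sys,numpy as np   # go.py x y z yaw -> x y z yaw : shift in tool axes
a=list(map(float,sys.argv[1:9]));w=np.radians(a[3]);d=np.array(a[4:7])-a[:3]
print(np.round([-np.sin(w)*d[0]+np.cos(w)*d[1],np.cos(w)*d[0]+np.sin(w)*d[1],-d[2],-(a[7]-a[3])],1).tolist())
```

```text
(no output)
```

Call:
run_rows:
  offsets:
    - [-2,-50,20,-4]
    - [-5,-100,60,-8.5]
    - [-6.5,-131.6,100,-8.5]
    - [-6.5,-131.6,140,-8.5]
    - [-6.5,-131.6,165,-8.5]
    - [-6.5,-131.6,180,-8.5]
    - [-6.5,-131.6,188.7,-8.5]
    - [-6.5,-131.6,188.7,-8.5]
    - [-6.5,-131.6,188.7,-8.5]
  jaw: 45

```text
clock: 3.18
eef_pos: [384.2, 293.9, 27.0]
tool_rot: [[-0.148, 0.989, 0.002], [0.989, 0.148, 0.001], [0.001, 0.002, -1.0]]
wrist_force: [-0.4, 0.2, 0.4]
width: 44.7
finger_force: 0.0
```

Call:
run_rows:
  offsets:
    - [0,0,0,0]
    - [0,0,0,0]
    - [0,0,0,0]
    - [0,0,0,0]
    - [0,0,0,0]
    - [0,0,0,0]
  jaw: 5
  grip_n: 15

```text
clock: 3.92
eef_pos: [383.5, 293.6, 26.1]
tool_rot: [[-0.148, 0.989, 0.0], [0.989, 0.148, 0.0], [0.0, 0.0, -1.0]]
wrist_force: [0.5, -1.0, 2.2]
width: 15.3
finger_force: 15.0
```

Call:
run_rows:
  offsets:
    - [0,0,-20,0]
    - [0,0,-60,0]
    - [0,0,-110,0]
    - [0,0,-120,0]
    - [0,0,-120,0]

```text
clock: 4.55
eef_pos: [383.6, 293.6, 146.3]
tool_rot: [[-0.148, 0.989, 0.001], [0.989, 0.148, 0.001], [0.0, 0.001, -1.0]]
wrist_force: [-0.2, -0.8, -0.4]
width: 15.3
finger_force: 15.0
```

```bash
python3 go.py 383.4 293.5 146 8.5 650.3 -8.4 146 -1.3
python3 go.py 383.4 293.5 146 8.5 650.3 -8.4 50 -1.3
```

```text
[-338.0, 219.3, -0.0, 9.8]
[-338.0, 219.3, 96.0, 9.8]
```

Call:
run_rows:
  offsets:
    - [-20,13,0,1]
    - [-60,39,0,3]
    - [-105,68,0,5]
    - [-150,97,0,7]
    - [-195,127,0,9.8]
    - [-240,156,0,9.8]
    - [-285,185,0,9.8]
    - [-318,206,0,9.8]
    - [-338,219.3,0,9.8]
    - [-338,219.3,30,9.8]
    - [-338,219.3,70,9.8]
    - [-338,219.3,96,9.8]
    - [-338,219.3,96,9.8]

```text
clock: 6.18
eef_pos: [646.0, -8.1, 44.1]
tool_rot: [[0.023, 1.0, -0.01], [1.0, -0.023, 0.001], [0.001, -0.01, -1.0]]
wrist_force: [-0.1, -0.2, -0.4]
width: 15.2
finger_force: 15.0
```

Call:
run_rows:
  offsets:
    - [0,0,10,0]
    - [0,0,18,0]
    - [0,0,23,0]
    - [0,0,23,0]
    - [0,0,23,0]

```text
clock: 6.8
eef_pos: [650.6, -8.4, 27.5]
tool_rot: [[0.023, 1.0, 0.001], [1.0, -0.023, -0.0], [-0.0, 0.001, -1.0]]
wrist_force: [-1.3, -0.6, -0.6]
width: 15.2
finger_force: 15.0
```

```bash
python3 -c "
from h import *
cv2.imwrite('pics/s1.png',camera('scene')[200:380,320:500])
cv2.imwrite('pics/s2.png',camera('side')[220:360,280:500])
a=cv2.resize(cv2.imread('pics/s1.png'),(390,390));b=cv2.resize(cv2.imread('pics/s2.png'),(400,255));c=np.zeros((390,800,3),np.uint8);c[:,:390]=a;c[:255,400:]=b;cv2.imwrite('pics/s12.png',c)"
```

```text
(no output)
```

View pics/s12.png

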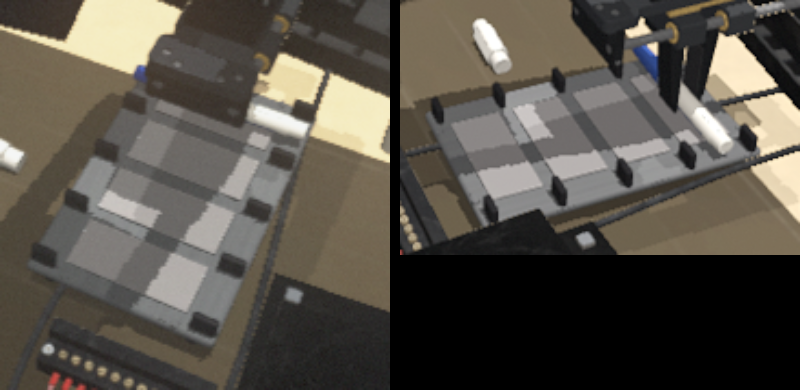

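Call:
run_rows:
  offsets:
    - [0,0,1,0]
    - [0,0,1,0]

```text
clock: 7.15
eef_pos: [650.4, -8.4, 26.1]
tool_rot: [[0.023, 1.0, 0.0], [1.0, -0.023, -0.0], [-0.0, 0.0, -1.0]]
wrist_force: [0.7, -0.0, 0.2]
width: 15.3
finger_force: 15.0
```

Call:
run_rows:
  offsets:
    - [0,0,0,0]
    - [0,0,0,0]
    - [0,0,0,0]
    - [0,0,0,0]
  jaw: 42

```text
clock: 7.65
eef_pos: [650.2, -8.4, 25.9]
tool_rot: [[0.023, 1.0, -0.0], [1.0, -0.023, 0.0], [0.0, -0.0, -1.0]]
wrist_force: [-0.3, -0.8, 0.5]
width: 41.5
finger_force: 0.0
```

Call:
run_rows:
  offsets:
    - [0,0,-20,0]
    - [0,0,-60,0]
    - [0,0,-110,0]
    - [0,-40,-160,0]
    - [0,-80,-189,0]
    - [0,-80,-189,0]
    - [0,-80,-189,0]

```text
clock: 8.52
eef_pos: [570.5, -6.6, 215.7]
tool_rot: [[0.023, 1.0, 0.001], [1.0, -0.023, -0.0], [-0.0, 0.001, -1.0]]
wrist_force: [0.6, 0.8, -0.2]
width: 42.2
finger_force: 0.0
```

Run:
```python
from h import *
import pickle
pickle.dump(camera_model("wrist"),open("w4.pkl","wb"));cv2.imwrite("pics/w4.png",camera("wrist"))
cv2.imwrite("pics/z4.png",cv2.resize(cv2.imread("pics/w4.png")[130:300,190:460],None,fx=2.9,fy=2.9,interpolation=cv2.INTER_CUBIC))
```

```text
(no output)
```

View pics/z4.png

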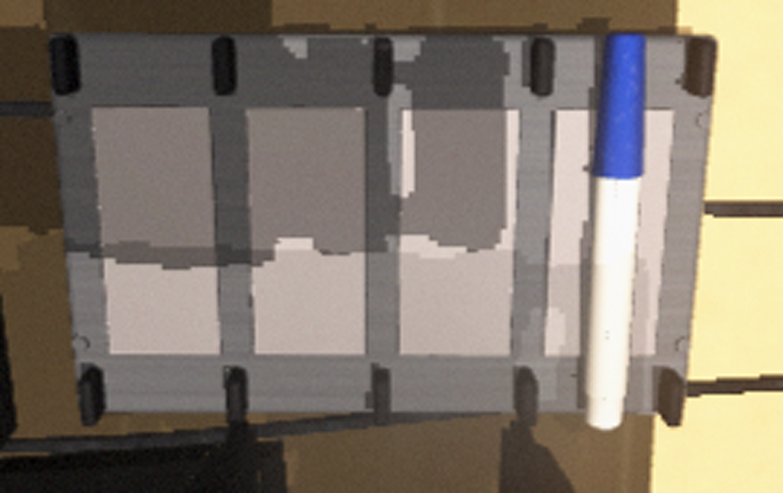

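The marker is centred in the farthest lane to within about 1 mm. In the crop it sits at px x≈622 against the pad centre at 616, and the parallax of its height accounts for the difference. The wrench is next.

```bash
python3 go.py 570.3 -6.6 215 -1.3 426.8 336.2 100 7.5; python3 go.py 426.8 336.2 147 7.5 599 22.8 147 -1.3; python3 go.py 599 22.8 147 -1.3 487.1 323.8 147 6.5;python3 go.py 487.1 323.8 146 6.5 546.5 4 146 -1.3;python3 go.py 546.5 4 146 -1.3 532.5 353.3 146 8;python3 go.py 532.5 353.3 146 8 495 25.2 146 -1.3
```

```text
[339.5, -151.2, 115.0, -8.8]
[-333.2, 129.8, -0.0, 8.8]
[298.4, -118.7, -0.0, -7.8]
[-324.5, 22.8, -0.0, 7.8]
[348.9, -21.9, -0.0, -9.3]
[-319.7, -82.8, -0.0, 9.3]
```

Call:
run_rows:
  offsets:
    - [45,-20,0,-2]
    - [95,-42,10,-4]
    - [145,-65,20,-6]
    - [195,-87,40,-8.8]
    - [245,-109,60,-8.8]
    - [295,-131,80,-8.8]
    - [325,-145,100,-8.8]
    - [339.5,-151.2,115,-8.8]
    - [339.5,-151.2,115,-8.8]
    - [339.5,-151.2,115,-8.8]
  jaw: 45

```text
clock: 9.82
eef_pos: [427.7, 335.6, 100.2]
tool_rot: [[-0.129, 0.992, 0.0], [0.992, 0.129, -0.0], [-0.0, 0.0, -1.0]]
wrist_force: [-0.2, -0.4, 1.4]
width: 45.0
finger_force: 0.0
```

Call:
run_rows:
  offsets:
    - [0,0,35,0]
    - [0,0,58,0]
    - [0,0,73,0]
    - [0,0,73,0]
    - [0,0,73,0]

```text
clock: 10.45
eef_pos: [427.9, 336.6, 28.2]
tool_rot: [[-0.13, 0.992, 0.002], [0.992, 0.13, 0.001], [0.001, 0.002, -1.0]]
wrist_force: [-0.7, 0.2, 0.9]
width: 45.0
finger_force: 0.0
```

Call:
run_rows:
  offsets:
    - [0,0,0,0]
    - [0,0,0,0]
    - [0,0,0,0]
    - [0,0,0,0]
    - [0,0,0,0]
    - [0,0,0,0]
  jaw: 5
  grip_n: 30

```text
clock: 11.2
eef_pos: [426.9, 336.4, 27.3]
tool_rot: [[-0.131, 0.991, 0.0], [0.991, 0.131, 0.0], [0.0, 0.0, -1.0]]
wrist_force: [-0.5, 0.5, 2.4]
width: 18.9
finger_force: 30.0
```

Call:
run_rows:
  offsets:
    - [0,0,-20,0]
    - [0,0,-60,0]
    - [0,0,-110,0]
    - [0,0,-120,0]
    - [0,0,-120,0]

```text
clock: 11.82
eef_pos: [426.7, 336.2, 146.7]
tool_rot: [[-0.131, 0.991, 0.0], [0.991, 0.131, 0.0], [0.0, 0.0, -1.0]]
wrist_force: [0.3, -0.4, -1.0]
width: 18.5
finger_force: 30.0
```

Call:
run_rows:
  offsets:
    - [-20,8,0,1]
    - [-60,23,0,3]
    - [-105,41,0,5]
    - [-150,58,0,7]
    - [-195,76,0,8.8]
    - [-240,93,0,8.8]
    - [-285,111,0,8.8]
    - [-318,124,0,8.8]
    - [-333.2,129.8,0,8.8]
    - [-333.2,129.8,30,8.8]
    - [-333.2,129.8,70,8.8]
    - [-333.2,129.8,95,8.8]
    - [-333.2,129.8,110,8.8]
    - [-333.2,129.8,118,8.8]
    - [-333.2,129.8,120,8.8]
    - [-333.2,129.8,120,8.8]
    - [-333.2,129.8,120,8.8]

```text
clock: 13.95
eef_pos: [599.6, 22.8, 27.8]
tool_rot: [[0.023, 1.0, 0.002], [1.0, -0.023, -0.0], [-0.0, 0.002, -1.0]]
wrist_force: [0.3, 0.3, -0.8]
width: 18.8
finger_force: 30.0
```

Call:
run_rows:
  offsets:
    - [0,0,0,0]
    - [0,0,0,0]
    - [0,0,0,0]
    - [0,0,0,0]
  jaw: 42

```text
clock: 14.45
eef_pos: [599.0, 22.8, 27.0]
tool_rot: [[0.023, 1.0, 0.0], [1.0, -0.023, 0.0], [0.0, 0.0, -1.0]]
wrist_force: [0.2, -0.2, -0.3]
width: 41.9
finger_force: 0.0
```

Call:
run_rows:
  offsets:
    - [0,0,-20,0]
    - [0,0,-60,0]
    - [0,0,-110,0]
    - [0,0,-120,0]
    - [0,0,-120,0]

```text
clock: 15.08
eef_pos: [599.7, 22.8, 148.7]
tool_rot: [[0.023, 1.0, 0.003], [1.0, -0.023, -0.0], [-0.0, 0.003, -1.0]]
wrist_force: [-0.9, -0.9, -1.0]
width: 42.5
finger_force: 0.0
```

Call:
run_rows:
  offsets:
    - [20,-8,0,-1]
    - [60,-24,0,-3]
    - [110,-44,0,-5]
    - [160,-64,0,-7.8]
    - [210,-84,0,-7.8]
    - [255,-101,0,-7.8]
    - [285,-113,10,-7.8]
    - [298.4,-118.7,30,-7.8]
    - [298.4,-118.7,60,-7.8]
    - [298.4,-118.7,75,-7.8]
    - [298.4,-118.7,95,-7.8]
    - [298.4,-118.7,112,-7.8]
    - [298.4,-118.7,121,-7.8]
    - [298.4,-118.7,121,-7.8]
    - [298.4,-118.7,121,-7.8]
  jaw: 45

```text
clock: 16.95
eef_pos: [487.6, 324.1, 26.7]
tool_rot: [[-0.113, 0.994, 0.001], [0.994, 0.113, 0.001], [0.0, 0.001, -1.0]]
wrist_force: [-1.0, -1.0, 0.1]
width: 44.9
finger_force: 0.0
```

Call:
run_rows:
  offsets:
    - [0,0,0,0]
    - [0,0,0,0]
    - [0,0,0,0]
    - [0,0,0,0]
    - [0,0,0,0]
    - [0,0,0,0]
  jaw: 3
  grip_n: 15

```text
clock: 17.7
eef_pos: [487.1, 323.9, 26.1]
tool_rot: [[-0.113, 0.994, -0.0], [0.994, 0.113, 0.0], [0.0, -0.0, -1.0]]
wrist_force: [-1.0, 0.5, 1.2]
width: 12.3
finger_force: 15.0
```

Call:
run_rows:
  offsets:
    - [0,0,-20,0]
    - [0,0,-60,0]
    - [0,0,-110,0]
    - [0,0,-120,0]
    - [0,0,-120,0]

```text
clock: 18.32
eef_pos: [487.6, 324.2, 147.5]
tool_rot: [[-0.113, 0.994, 0.002], [0.994, 0.113, 0.001], [0.001, 0.002, -1.0]]
wrist_force: [0.0, -0.3, -0.9]
width: 12.3
finger_force: 15.0
```

Call:
run_rows:
  offsets:
    - [-20,1.5,0,1]
    - [-60,4,0,3]
    - [-105,7,0,5]
    - [-150,10.5,0,7]
    - [-195,14,0,7.8]
    - [-240,17,0,7.8]
    - [-280,20,0,7.8]
    - [-310,22,0,7.8]
    - [-324.5,22.8,0,7.8]
    - [-324.5,22.8,30,7.8]
    - [-324.5,22.8,70,7.8]
    - [-324.5,22.8,95,7.8]
    - [-324.5,22.8,110,7.8]
    - [-324.5,22.8,118,7.8]
    - [-324.5,22.8,120,7.8]
    - [-324.5,22.8,120,7.8]
    - [-324.5,22.8,120,7.8]

```text
clock: 20.45
eef_pos: [547.2, 4.0, 26.9]
tool_rot: [[0.023, 1.0, 0.002], [1.0, -0.023, -0.0], [-0.0, 0.002, -1.0]]
wrist_force: [0.5, -0.8, 0.1]
width: 11.9
finger_force: 15.0
```

Call:
run_rows:
  offsets:
    - [0,0,0,0]
    - [0,0,0,0]
    - [0,0,0,0]
    - [0,0,0,0]
  jaw: 42

```text
clock: 20.95
eef_pos: [546.5, 4.0, 26.0]
tool_rot: [[0.023, 1.0, 0.0], [1.0, -0.023, 0.0], [0.0, 0.0, -1.0]]
wrist_force: [0.6, -0.1, -1.1]
width: 41.0
finger_force: 0.0
```

Call:
run_rows:
  offsets:
    - [0,0,-20,0]
    - [0,0,-60,0]
    - [0,0,-110,0]
    - [0,0,-120,0]
    - [0,0,-120,0]

```text
clock: 21.58
eef_pos: [547.2, 4.0, 147.7]
tool_rot: [[0.023, 1.0, 0.003], [1.0, -0.023, -0.0], [-0.0, 0.003, -1.0]]
wrist_force: [0.2, 0.3, -0.2]
width: 42.1
finger_force: 0.0
```

Call:
run_rows:
  offsets:
    - [20,-1,0,-1]
    - [60,-4,0,-3]
    - [110,-7,0,-5]
    - [160,-10,0,-7]
    - [210,-13,0,-9.3]
    - [260,-16,0,-9.3]
    - [305,-19,0,-9.3]
    - [335,-21,10,-9.3]
    - [348.9,-21.9,40,-9.3]
    - [348.9,-21.9,60,-9.3]
    - [348.9,-21.9,80,-9.3]
    - [348.9,-21.9,98,-9.3]
    - [348.9,-21.9,112,-9.3]
    - [348.9,-21.9,120,-9.3]
    - [348.9,-21.9,120,-9.3]
    - [348.9,-21.9,120,-9.3]
  jaw: 45

```text
clock: 23.58
eef_pos: [533.2, 353.6, 26.8]
tool_rot: [[-0.139, 0.99, 0.001], [0.99, 0.139, 0.001], [0.001, 0.001, -1.0]]
wrist_force: [-0.7, -0.4, 0.3]
width: 45.1
finger_force: 0.0
```

Call:
run_rows:
  offsets:
    - [0,0,0,0]
    - [0,0,0,0]
    - [0,0,0,0]
    - [0,0,0,0]
    - [0,0,0,0]
    - [0,0,0,0]
  jaw: 5
  grip_n: 15

```text
clock: 24.32
eef_pos: [532.5, 353.4, 26.1]
tool_rot: [[-0.139, 0.99, 0.0], [0.99, 0.139, 0.0], [0.0, 0.0, -1.0]]
wrist_force: [-0.7, -0.2, 0.4]
width: 14.8
finger_force: 15.0
```

Call:
run_rows:
  offsets:
    - [0,0,-20,0]
    - [0,0,-60,0]
    - [0,0,-110,0]
    - [0,0,-120,0]
    - [0,0,-120,0]

```text
clock: 24.95
eef_pos: [533.0, 353.6, 147.5]
tool_rot: [[-0.139, 0.99, 0.002], [0.99, 0.139, 0.001], [0.001, 0.002, -1.0]]
wrist_force: [0.0, -0.5, -0.1]
width: 15.0
finger_force: 15.0
```

Call:
run_rows:
  offsets:
    - [-20,-5,0,1]
    - [-60,-16,0,3]
    - [-105,-27,0,5]
    - [-150,-39,0,7]
    - [-195,-50,0,9.3]
    - [-240,-62,0,9.3]
    - [-280,-73,0,9.3]
    - [-306,-79,0,9.3]
    - [-319.7,-82.8,0,9.3]
    - [-319.7,-82.8,30,9.3]
    - [-319.7,-82.8,70,9.3]
    - [-319.7,-82.8,95,9.3]
    - [-319.7,-82.8,110,9.3]
    - [-319.7,-82.8,118,9.3]
    - [-319.7,-82.8,120,9.3]
    - [-319.7,-82.8,120,9.3]
    - [-319.7,-82.8,120,9.3]

```text
clock: 27.08
eef_pos: [495.7, 25.2, 26.9]
tool_rot: [[0.023, 1.0, 0.002], [1.0, -0.023, -0.0], [-0.0, 0.002, -1.0]]
wrist_force: [0.8, 0.1, 0.0]
width: 15.0
finger_force: 15.0
```

Call:
run_rows:
  offsets:
    - [0,0,0,0]
    - [0,0,0,0]
    - [0,0,0,0]
    - [0,0,0,0]
  jaw: 42

```text
clock: 27.58
eef_pos: [495.0, 25.2, 26.0]
tool_rot: [[0.023, 1.0, -0.0], [1.0, -0.023, -0.0], [-0.0, -0.0, -1.0]]
wrist_force: [0.7, -1.3, -0.6]
width: 41.3
finger_force: 0.0
```

Call:
run_rows:
  offsets:
    - [0,0,-20,0]
    - [0,0,-60,0]
    - [0,0,-110,0]
    - [0,0,-150,0]
    - [-15,35,-180,0]
    - [-32,75,-189,0]
    - [-32,75,-189,0]
    - [-32,75,-189,0]

```text
clock: 28.58
eef_pos: [568.4, -8.3, 214.0]
tool_rot: [[0.023, 1.0, -0.002], [1.0, -0.023, 0.0], [0.0, -0.002, -1.0]]
wrist_force: [-1.3, 0.2, -1.0]
width: 41.6
finger_force: 0.0
```

Run:
```python
from h import *
import pickle
pickle.dump(camera_model("wrist"),open("w5.pkl","wb"));im=camera("wrist");cv2.imwrite("pics/w5.png",im)
cv2.imwrite("pics/z5.png",cv2.resize(im[120:310,190:460],None,fx=2.9,fy=2.9,interpolation=cv2.INTER_CUBIC))
cv2.imwrite("pics/scene5.png",camera("scene"))
```

```text
(no output)
```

View pics/z5.png

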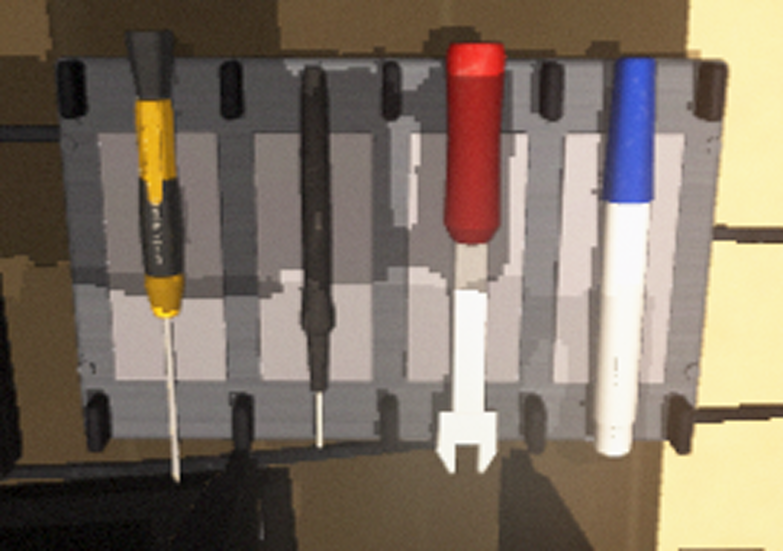

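View pics/scene5.png

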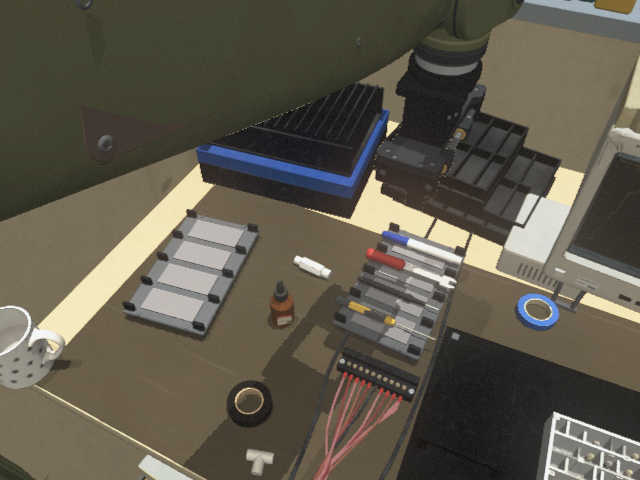

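All four tools lie centred in their lanes in reverse order: in the crop the axes are at x≈157, 316, 471 and 622 against pad centres 158–170, 315, 467 and 616. The scene view shows the bottle (282,303) and the cylinder (313,267) unmoved, and the robot is clear of everything.

```bash
python3 -c "
from bench import *
print(sign_off())"
```

```text
the job is handed in; nothing more can be done
None
```

All four tools are in the empty tray in reverse order (near to far: driver, probe, wrench, marker), each centred in its lane to about 2 mm; the bottle and cylinder look unmoved, and I handed the job in at about 29 s, with no verdict returned.

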